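# Switch the microscope's stage drive to off

### The arm

A 7-joint arm with a two-finger parallel gripper is mounted at the origin on the work surface. World frame = base frame: x ahead of the robot, y to its left, z up, the work surface at z = 0. Lengths are in m, angles in rad, forces in N, time in s.
With the tool pointing down it reaches from about 0.425 to 0.8 m from the base axis. Payload 8.3 kg.
Tool frame: the origin (TCP) lies at the very end of the fingers, on their centre line; the grasp point (between the pads) lies behind it (manip.grasp_offset is the z of the grasp point in the tool frame, in m); z points along the fingers, y is the line along which they close (so a half turn about z gives the same grasp; the last joint's range is limited). The gripper opens to 85 mm and grips with 20 to 120 N. Pads are 22 mm wide; open, the fingers measure 114 mm over their backs; the gripper's body (76 mm by 85 mm) begins 54 mm behind the grasp point. The pads swing forward as they close: fully open they stand 13 mm farther back than shut.
Start: joints at [-1.311, 0.383, 0.016, 1.37, -0.006, 1.388, -0.046], TCP at [0.198, 0.593, 0.231] pointing down, gripper open.
Joint ranges: [-2.95, 2.95], [-0.25, 2.06], [-1.52, 1.56], [0.18, 2.33], [-1.44, 4.58], [0.02, 2.06], [-3.01, 3.01]. Speed limits (rad/s): [2.39, 2.39, 3.01, 3.01, 3.14, 3.14, 3.14].

### API

Orientations are given as a rotation vector (axis times angle).
In Python, from cell import manip gives the robot as it stands.
- The arm moves only by the tool step_arm, never from a script. Its argument "deltas" is one flat list of numbers, 6 for each row, row after row: the shift along the tool's x, y, z in cm, then the turn, a rotation vector about the tool's x, y, z in degrees. In form: [tx, ty, tz, rx, ry, rz, tx, ty, tz, rx, ry, rz, ...]. A call has 1 to 12 rows; each row shifts and turns the commanded pose from where the row before left it, along the tool's axes as they then stand; what a row does not reach is not made up. A row lasts 1/10 s, in which the tool goes at most 50 mm and 8.59 degrees, less where a joint would pass 70% of its speed; a pose out of reach is approached as far as the arm can. A call with a gripper value outside its range is refused whole. "claw" is the opening, from 0 (shut) to 1 (fully open), set as the call begins (left out, the last holds). The fingers move at their own pace and stop on an object; "newtons" is the grip in N (left out, the last holds). Time passes only in rows, so rows that do not move let the fingers close. It gives the time, the measured TCP pose, the force, the opening and the grip force at its end, in the units of the state.
- manip.state(): the state, without advancing time (a new reading comes with each control period).
- manip.grab_frame(name): name is "scene" or "top" or "wrist"; returns a dict with "color" (480x640x3 uint8, red, green, blue), "depth" (480x640 float32, m along the optical axis (not along the pixel's ray), 0 where there is no reading), "vertical_fov" (degrees; the focal length in pixels is half the picture's height over the tangent of half this angle, whatever the lens; pixels are square), "cx", "cy" (the principal point, pixels), "pose" (4x4, takes a point from camera to world coordinates). Camera axes: x right, y down, z forward; pixel columns grow to the right and rows downward; lengths in m; the calibration is good to about 2 mm. A picture is of the moment at which its call begins.
- manip.finish_job(): hands the job in; it is judged then, once.
The state is a dict: "clock": time; "qpos": joint angles; "qvel": joint speeds; "tau": joint torques, N m; "tcp_pos": TCP position; "tool_rot": TCP orientation; "ft_force": force on the tool from outside, world axes, zero at the start; "wrist_torque": the same for the moment, N m; "grip_width": opening from 0.0 (shut) to 1.0 (fully open); "grip_force": force on a finger pad.
Only numpy, scipy, OpenCV 4.12 (cv2) and the standard library are available. Lean on these libraries where they do the work, as an engineer would, in place of code of your own. Each camera call takes 0.05 s, during which the arm holds its last target. There are 200 camera calls.

### The job

The microscope's stage drive, the grey box whose lever has the red knob, was left running forward. Set that lever upright to its centre off position, without letting it go over into reverse, and let go of it. Leave the lever with the blue knob running forward as it is.

Things in the scene. Friction and masses are not known exactly. Their poses are not given: they have to be found in the camera images.
- red_box: grey drive box fixed to the bench, any yaw, 110 x 80 x 50 mm (x, y, z), with the red-knobbed lever on its black top. Origin: centre of its underside; z up. Lever pivot 50 mm above the origin, axis along y. On top: green dot at the +x end (forward), yellow dot at the -x end (reverse), two white bars along y beside the lever mark centre (off). Only the lever stands above the top.
- red_lever (a joint): lever, 8 mm stem, red 22 mm ball centred 55 mm from the pivot (105 mm above bench when upright; 24 mm to the box's +x and 100 mm up when forward). rad: 0 upright = off, +0.45 forward (to +x), -0.45 reverse, stops +-0.5. Spring detents at these three: let go within 0.2 rad of upright it clicks upright and stays. 3 to 6 N at the ball moves it out of a detent. Starts forward.
- blue_box: second drive box, same make, measures, marks and frame as the one with the red knob, but its lever has a blue knob. Fixed to the bench, any yaw. Origin: centre of its underside, z up. Not to be operated.
- blue_lever (a joint): lever with the blue 22 mm ball knob on the second box, same measures, values and detents as the red one; starts forward (+0.45 rad, leaning to its box's +x, green dot) and is to stay there.
There are look-alikes about, which are no part of the job. Leave any brown or pink look-alike of the red_box alone.

How it is judged:
At the end, for the whole second after the job is handed in: The red-knobbed lever stands within 0.18 rad (10 degrees) of upright, at rest, and the blue-knobbed lever is still forward (above 0.3 rad) (value of joint red_lever between -0.18 and 0.18 rad and velocity of joint red_lever between -0.1 and 0.1 rad/s and value of joint blue_lever above 0.3 rad); the robot touches nothing.
It fails at once if the red-knobbed lever goes over into reverse (beyond -0.28 rad) (value of joint red_lever below -0.28 rad).
It fails at once if the blue-knobbed lever is moved out of forward (below 0.3 rad) (value of joint blue_lever below 0.3 rad).
It also fails if it takes over 32 s, if anything falls off the work surface, if the arm or the gripper's body presses on something with over 40 N, if the wrist force passes 120 N, or if a joint passes its speed limit or range.

## Working session

There is one attempt and no reset: what is moved stays moved. The work goes in short steps, Python scripts to look and compute and a tool call to move; the robot and the scene stay as the last step left them, time stands still between calls to the robot, and variables do not carry over. Pictures are saved under pics/ and viewed, at most 10 in all, crops included, and the job is handed in when it is done.

Besides the shell and the picture viewer there is one more tool, called after "Emit:" by a JSON object that holds its "api" and its "payload", one argument or row to a line. step_arm: Moves the arm, as the interface text tells. Its arguments: {"type":"object","properties":{"deltas":{"type":"array"},"claw":{"type":"number"},"newtons":{"type":"number"}},"required":["deltas"]}

```bash
mkdir -p pics; cat > h.py <<'E'
from cell import manip
import numpy as np, cv2
from scipy.spatial.transform import Rotation as R
def grab(n):
    f=manip.grab_frame(n); return f
def world(f,u,v,d):
    F=240/np.tan(np.radians(f["vertical_fov"])/2)
    p=np.array([(u-f["cx"])/F*d,(v-f["cy"])/F*d,d,1.0]); return (f["pose"]@p)[:3]
def ray(f,u,v,z):
    a=f["pose"][:3,3]; b=world(f,u,v,1.0)-a
    return a+b*(z-a[2])/b[2]
def save(f,name,crop=None,s=1):
    im=f["color"]
    if crop: im=im[crop[1]:crop[3],crop[0]:crop[2]]
    cv2.imwrite("pics/"+name,cv2.resize(im[:,:,::-1],None,fx=s,fy=s,interpolation=cv2.INTER_CUBIC))
E
python3 - <<'E'
from h import *
import pickle
for n in("top","scene"):
    f=grab(n); save(f,n+".png"); pickle.dump(f,open(n+".pkl","wb")); print(n,f["vertical_fov"],f["pose"].round(3).tolist())
s=manip.state(); print(s, manip.grasp_offset)
E
```

```text
top 53.19466038394552 [[0.029, -0.997, 0.073, 0.469], [-1.0, -0.028, 0.005, 0.025], [-0.003, -0.074, -0.997, 0.915], [0.0, 0.0, 0.0, 1.0]]
scene 51.29666291292819 [[0.642, 0.502, -0.579, 0.997], [0.766, -0.419, 0.487, -0.363], [0.002, -0.757, -0.654, 0.594], [0.0, 0.0, 0.0, 1.0]]
{'clock': 0.1, 'qpos': array([-1.31089683,  0.38417108,  0.01639419,  1.37104397, -0.00630234,
        1.38822893, -0.04650204]), 'qvel': array([-0.00033437,  0.00180063,  0.00104634, -0.00325557, -0.00304073,
       -0.00134964,  0.00028146]), 'tau': array([ 3.11809767e-03, -6.29130363e+01,  8.47394317e-01, -3.72760892e+01,
        1.65719655e-02,  1.05126467e-02, -1.83087525e-05]), 'tcp_pos': array([0.19809191, 0.59228947, 0.23037074]), 'tool_rot': array([-5.04745121e-01, -3.10051789e+00,  2.80105130e-03]), 'ft_force': array([ 1.23574261,  0.98884399, -0.13100572]), 'wrist_torque': array([ 0.07402432, -0.00655045, -0.02262443]), 'grip_force': 0.0, 'grip_width': 0.9974071083495873} -0.0187
```

View pics/top.png

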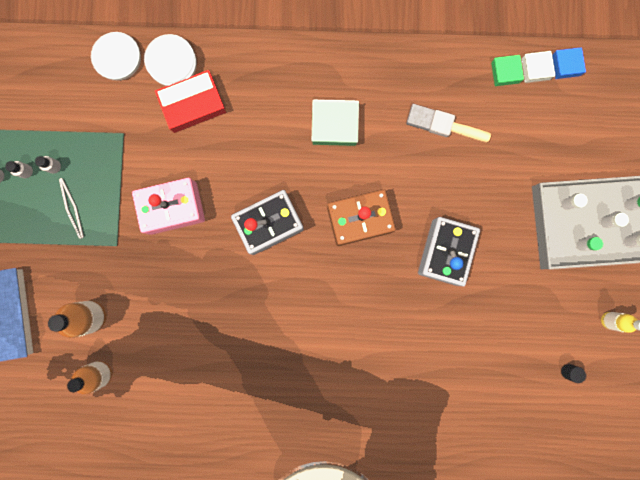

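View pics/scene.png

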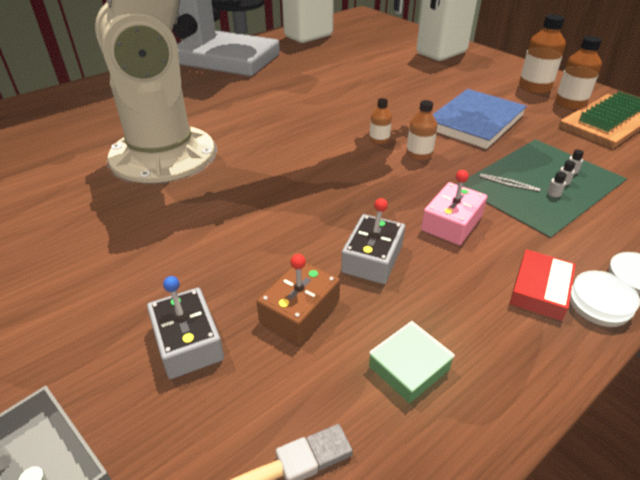

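Top view, red knobs: pink box (168,204), grey box (267,222), brown box (361,217). The grey box with the blue knob is at (451,250). The grey box with the black top and red knob at (267,222) fits the description. I'll measure it and confirm with one crop.

```bash
python3 - <<'E'
from h import *
import pickle
f=pickle.load(open("top.pkl","rb")); save(f,"crop.png",(215,175,315,270),6)
im=f["color"]; hsv=cv2.cvtColor(im,cv2.COLOR_RGB2HSV)
def blobs(lo,hi,box,z,name):
    m=cv2.inRange(hsv,lo,hi); k=np.zeros_like(m); k[box[1]:box[3],box[0]:box[2]]=255; m&=k
    n,l,st,c=cv2.connectedComponentsWithStats(m)
    for i in range(1,n):
        if st[i,4]>12: print(name,c[i].round(1),st[i,4],ray(f,*c[i],z).round(4), "depthz",world(f,*c[i],f["depth"][int(c[i][1]),int(c[i][0])]).round(4))
for b in((230,188,305,255),(418,210,485,290)):
    blobs((50,120,80),(75,255,255),b,.05,"green")
    blobs((22,120,120),(35,255,255),b,.05,"yellow")
    blobs((0,170,100),(4,255,255),b,.1,"red")
    blobs((100,150,100),(125,255,255),b,.1,"blue")
    blobs((0,0,190),(180,45,255),b,.05,"white")
E
```

```text
green [247.1 231.9] 25 [0.5415 0.1553 0.05  ] depthz [0.5415 0.1553 0.0504]
yellow [284.4 212. ] 39 [0.5798 0.0889 0.05  ] depthz [0.5794 0.0887 0.0529]
red [250.7 223.7] 94 [0.5517 0.1422 0.1   ] depthz [0.5507 0.1408 0.1096]
white [265.9 222.4] 721 [0.5599 0.1219 0.05  ] depthz [0.5581 0.1201 0.0664]
white [261.4 211.2] 32 [0.58   0.1307 0.05  ] depthz [0.5796 0.1303 0.0529]
white [271.3 231. ] 32 [0.5445 0.1115 0.05  ] depthz [0.5444 0.1115 0.0505]
green [446.4 270.6] 56 [ 0.4818 -0.2062  0.05  ] depthz [ 0.4817 -0.2049  0.0548]
yellow [457.  231.1] 47 [ 0.5537 -0.2248  0.05  ] depthz [ 0.5533 -0.2236  0.054 ]
blue [456.4 263.1] 125 [ 0.4943 -0.2096  0.1   ] depthz [ 0.494  -0.2065  0.1109]
white [449.4 252.1] 737 [ 0.5154 -0.2113  0.05  ] depthz [ 0.5151 -0.2099  0.0551]
white [441.1 247.9] 30 [ 0.5226 -0.1964  0.05  ] depthz [ 0.5224 -0.1958  0.0523]
white [462.2 253.6] 24 [ 0.5132 -0.2345  0.05  ] depthz [ 0.5132 -0.234   0.0515]
```

View pics/crop.png

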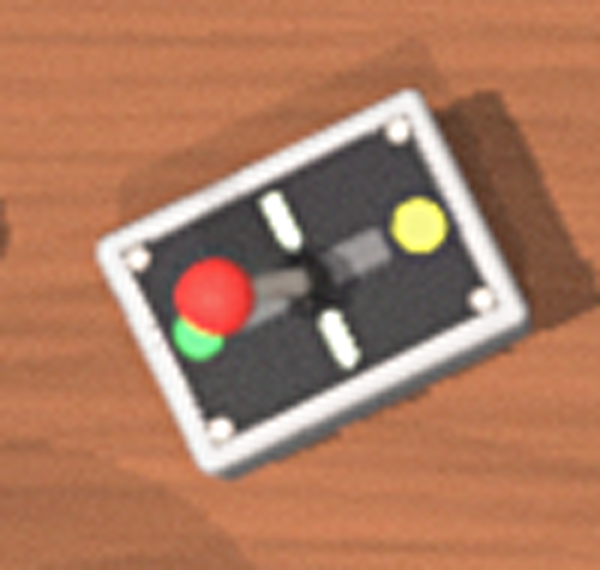

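The crop confirms the grey box: black top, red ball over the green dot, white bars at the centre. Bar midpoint is (0.562, 0.121). The ball measures 24 mm away toward green, as it should. Plan: straddle the upright spot with the pads along box x and close, so the ball is centred from both sides.

```bash
cat >> h.py <<'E'
C=np.array([.5623,.1211]); BX=np.array([-.476,.879,0])
def plan(z,c=C):
    s=manip.state(); T=R.from_rotvec(s["tool_rot"]); out=[]
    for sg in(1,-1):
        y=sg*BX/np.linalg.norm(BX); zz=np.array([0,0,-1.]); G=R.from_matrix(np.c_[np.cross(y,zz),y,zz])
        out.append((T.inv()*G).as_rotvec(degrees=True).round(1).tolist())
    d=T.inv().apply(np.r_[c,z]-s["tcp_pos"])*100
    print("shift cm",d.round(2),"turns",out,"q",s["qpos"].round(2),"force",s["ft_force"].round(1),s["tcp_pos"].round(4))
E
python3 -c "from h import *; plan(.2)"
```

```text
shift cm [-49.49 -33.13   3.1 ] turns [[-0.1, -0.0, -46.9], [-0.0, 0.1, 133.1]] q [-1.31  0.38  0.02  1.37 -0.01  1.39 -0.05] force [ 1.2  1.  -0.1] [0.1981 0.5923 0.2304]
```

Emit:
{"api": "step_arm", "payload": {
  "deltas": [-2.5,-1.7,0,0,0,0,-2.5,-1.7,0,0,0,0,-2.5,-1.7,0,0,0,0,-2.5,-1.7,0,0,0,0,-2.5,-1.7,0,0,0,0,-2.5,-1.7,0,0,0,0,-2.5,-1.7,0,0,0,0,-2.5,-1.7,0,0,0,0,-2.5,-1.7,0,0,0,0,-2.5,-1.7,0,0,0,0,-2.5,-1.7,0,0,0,0,-2.5,-1.7,0,0,0,0],
  "claw": 1,
  "newtons": 20
}}

```text
clock: 1.3
tcp_pos: [0.4184, 0.3029, 0.231]
tool_rot: [-0.505, -3.1, 0.001]
ft_force: [0.3, -0.2, 0.4]
grip_width: 1.0
grip_force: 0.0
```

Emit:
{"api": "step_arm", "payload": {
  "deltas": [-2.5,-1.7,0,0,0,0,-2.5,-1.7,0,0,0,0,-2.5,-1.7,0,0,0,0,-2.5,-1.7,0,0,0,0,0,0,0,0,0,-7.8,0,0,0,0,0,-7.8,0,0,0,0,0,-7.8,0,0,0,0,0,-7.8,0,0,0,0,0,-7.8,0,0,0,0,0,-7.8,0,0,0,0,0,0,0,0,0,0,0,0]
}}

```text
clock: 2.5
tcp_pos: [0.4911, 0.2077, 0.231]
tool_rot: [0.762, -3.047, 0.0]
ft_force: [0.0, -0.6, 0.2]
grip_width: 0.999
grip_force: 0.0
```

```bash
python3 - <<'E'
from h import *
plan(.15)
f=grab("wrist"); save(f,"wrist1.png")
hsv=cv2.cvtColor(f["color"],cv2.COLOR_RGB2HSV)
for n,lo,hi,z in(("green",(50,120,80),(75,255,255),.05),("yellow",(22,120,120),(35,255,255),.05),("red",(0,170,100),(4,255,255),.1),("white",(0,0,170),(180,45,255),.05)):
    k,l,st,c=cv2.connectedComponentsWithStats(cv2.inRange(hsv,lo,hi))
    for i in range(1,k):
        if st[i,4]>150: print(n,c[i].round(1),st[i,2:].tolist(),ray(f,*c[i],z).round(4))
E
```

```text
shift cm [ -2.21 -10.99   8.1 ] turns [[-0.0, -0.0, -0.4], [-0.1, 0.0, 179.6]] q [-0.67  0.18  0.24  1.63 -0.05  1.33  1.64] force [ 0.  -0.6  0.2] [0.4911 0.2077 0.231 ]
green [ 45.  167.7] [17, 16, 212] [ 0.5658 -0.0171  0.05  ]
green [234.7 235. ] [16, 15, 190] [0.5445 0.1533 0.05  ]
yellow [153.9 235.1] [16, 16, 188] [0.5796 0.0876 0.05  ]
red [205.6 253.5] [28, 26, 604] [0.5501 0.1417 0.1   ]
red [363.3 374.8] [25, 24, 451] [0.5912 0.3109 0.1   ]
red [245.6 422.9] [95, 49, 3272] [0.6902 0.2407 0.1   ]
white [210.1 259.4] [117, 54, 964] [0.5776 0.1427 0.05  ]
white [ 32.1 334.7] [74, 85, 4121] [0.7381 0.0154 0.05  ]
white [373.4 330.4] [88, 71, 1879] [0.5712 0.3183 0.05  ]
white [502.7 353. ] [19, 40, 207] [0.5315 0.4503 0.05  ]
```

View pics/wrist1.png

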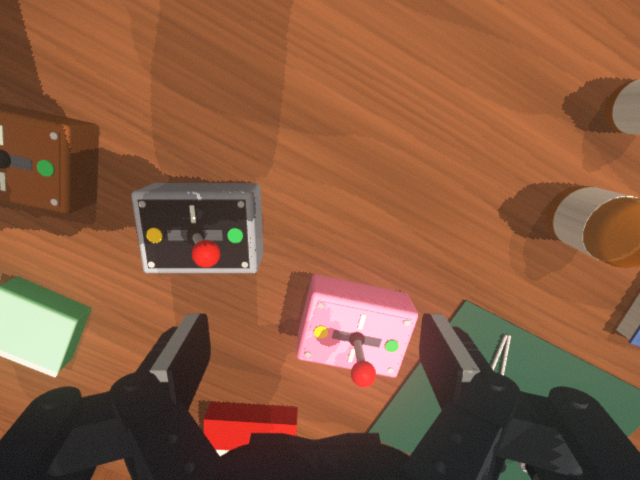

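The wrist view shows the grey box at (198,228), its red ball at (206,253) and dots at (154,235) and (235,235). Their midpoint (0.562, 0.1205) agrees with the top view. Moving above it, then down.

Emit:
{"api": "step_arm", "payload": {
  "deltas": [-0.4,-2,0,0,0,0,-0.4,-2,0,0,0,0,-0.4,-2,0,0,0,0,-0.4,-2,0,0,0,0,-0.4,-2,0,0,0,0,-0.2,-1,0,0,0,0,0,0,2,0,0,0,0,0,2,0,0,0,0,0,2,0,0,0,0,0,1.5,0,0,0,0,0,0,0,0,0,0,0,0,0,0,0]
}}

```text
clock: 3.75
tcp_pos: [0.5627, 0.1218, 0.1566]
tool_rot: [0.767, -3.046, -0.0]
ft_force: [0.4, 0.3, -0.0]
grip_width: 0.996
grip_force: 0.0
```

```bash
python3 - <<'E'
from h import *
plan(.09)
f=grab("wrist"); save(f,"wrist2.png")
hsv=cv2.cvtColor(f["color"],cv2.COLOR_RGB2HSV)
for n,lo,hi,z in(("green",(50,120,80),(75,255,255),.05),("yellow",(22,120,120),(35,255,255),.05),("red",(0,170,100),(4,255,255),.1)):
    k,l,st,c=cv2.connectedComponentsWithStats(cv2.inRange(hsv,lo,hi))
    for i in range(1,k):
        if st[i,4]>150: print(n,c[i].round(1),st[i,2:].tolist(),ray(f,*c[i],z).round(4))
E
```

```text
shift cm [ 0.07 -0.04  6.66] turns [[0.0, -0.0, -0.2], [-0.0, -0.0, 179.8]] q [-0.51  0.33  0.31  1.63 -0.11  1.2   1.88] force [ 0.4  0.3 -0. ] [0.5627 0.1218 0.1566]
green [125.8 146.9] [22, 22, 377] [ 0.5658 -0.0169  0.05  ]
green [366.4 236.6] [20, 20, 302] [0.5442 0.1543 0.05  ]
green [546.5 376.6] [16, 12, 157] [0.578  0.3456 0.05  ]
yellow [261.2 236.3] [20, 20, 301] [0.5795 0.0882 0.05  ]
red [ 11.7 140.4] [29, 43, 949] [ 0.5758 -0.0505  0.1   ]
red [354.9 262.2] [37, 36, 1050] [0.5501 0.1422 0.1   ]
```

View pics/wrist2.png

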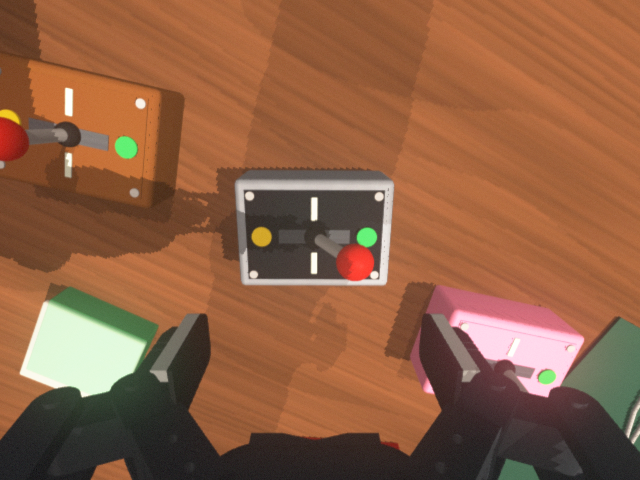

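The wrist view shows the box centred between the open fingers, with the ball at (355,262) inside the opening. Descend to z ≈ 0.08, then close gradually.

Emit:
{"api": "step_arm", "payload": {
  "deltas": [0,0,1.5,0,0,0,0,0,1.5,0,0,0,0,0,1.5,0,0,0,0,0,1.5,0,0,0,0,0,1.6,0,0,0,0,0,0,0,0,0,0,0,0,0,0,0]
}}

```text
clock: 4.5
tcp_pos: [0.5634, 0.1217, 0.0813]
tool_rot: [-0.768, 3.045, 0.0]
ft_force: [0.5, 0.2, 0.5]
grip_width: 1.002
grip_force: 0.0
```

Emit:
{"api": "step_arm", "payload": {
  "deltas": [0,0,0,0,0,0,0,0,0,0,0,0,0,0,0,0,0,0,0,0,0,0,0,0,0,0,0,0,0,0,0,0,0,0,0,0],
  "claw": 0.6
}}

```text
clock: 5.1
tcp_pos: [0.563, 0.1217, 0.0805]
tool_rot: [-0.768, 3.046, 0.0]
ft_force: [-1.0, 3.2, 2.2]
grip_width: 0.602
grip_force: 1.5
```

Emit:
{"api": "step_arm", "payload": {
  "deltas": [0,0,0,0,0,0,0,0,0,0,0,0,0,0,0,0,0,0,0,0,0,0,0,0,0,0,0,0,0,0,0,0,0,0,0,0],
  "claw": 0.35
}}

```text
clock: 5.7
tcp_pos: [0.5628, 0.1212, 0.0802]
tool_rot: [0.768, -3.046, 0.0]
ft_force: [-0.5, -0.2, -0.4]
grip_width: 0.352
grip_force: 0.0
```

```bash
python3 - <<'E'
from h import *
plan(.15)
f=grab("wrist"); save(f,"wrist3.png")
E
```

```text
shift cm [ 0.05  0.01 -6.98] turns [[-0.0, -0.0, -0.1], [-0.0, 0.0, 179.9]] q [-0.5   0.41  0.29  1.71 -0.13  1.04  1.9 ] force [-0.5 -0.2 -0.4] [0.5628 0.1212 0.0802]
```

View pics/wrist3.png

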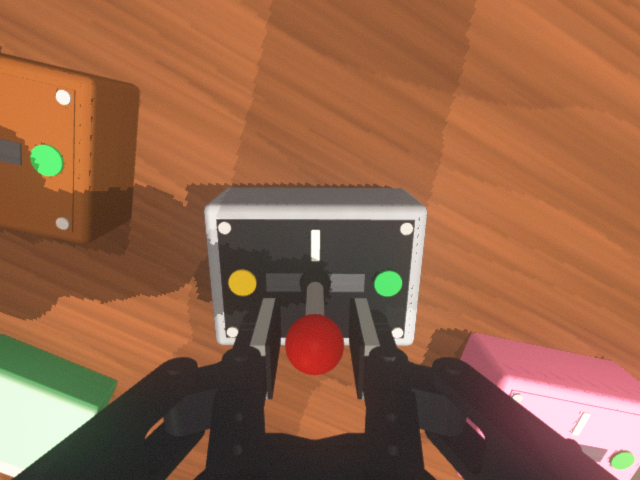

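The ball is at (315,345), in line with the pivot and the white bar at column 315. It is clear of both pads and the forces are near zero, so the lever has clicked upright. Open slightly and go up.

Emit:
{"api": "step_arm", "payload": {
  "deltas": [0,0,0,0,0,0,0,0,0,0,0,0,0,0,0,0,0,0,0,0,-2,0,0,0,0,0,-2,0,0,0,0,0,-2,0,0,0,0,0,-2,0,0,0,0,0,-2,0,0,0,0,0,-2,0,0,0,0,0,0,0,0,0,0,0,0,0,0,0],
  "claw": 0.7
}}

```text
clock: 6.85
tcp_pos: [0.5629, 0.1215, 0.2003]
tool_rot: [-0.768, 3.046, 0.0]
ft_force: [0.4, 0.6, -1.4]
grip_width: 0.699
grip_force: 0.0
```

```bash
python3 - <<'E'
from h import *
s=manip.state(); print(s["tcp_pos"],s["ft_force"],s["clock"])
f=grab("wrist")
hsv=cv2.cvtColor(f["color"],cv2.COLOR_RGB2HSV)
k,l,st,c=cv2.connectedComponentsWithStats(cv2.inRange(hsv,(0,170,100),(4,255,255)))
for i in range(1,k):
    if st[i,4]>150: p=ray(f,*c[i],.105); print(c[i],p,"along BX mm",1000*(p[:2]-[.562,.1208])@BX[:2])
f=grab("scene"); save(f,"scene2.png",(100,160,500,400),2)
E
```

```text
[0.56290956 0.12153484 0.20027001] [ 0.35691762  0.58598762 -1.39711695] 6.85
[ 58.54849785 133.78969957] [ 0.5748997  -0.05200251  0.105     ] along BX mm -158.03366830703268
[314.26583851 240.19378882] [0.56109336 0.1207376  0.105     ] along BX mm 0.3767110579280571
[341.40153364 422.50191704] [0.68927829 0.21491234 0.105     ] along BX mm 22.140286061877223
```

View pics/scene2.png

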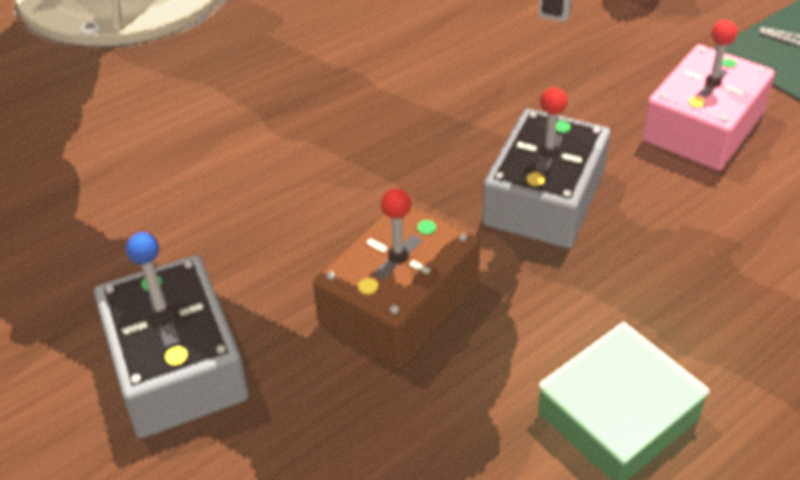

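The ball measures 0.4 mm from the upright position. The scene view shows the red lever upright at (554,100) and the blue still forward at (143,247).

```bash
python3 -c "from cell import manip; print(manip.finish_job())"
```

```text
the job is handed in; nothing more can be done
None
```

The red-knobbed lever is upright at its centre off position and released, the blue-knobbed lever is still forward, the gripper is clear of everything, and the job is handed in at about 7 s of the 32 s allowed.

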